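# Roll the portion tray's lid strips shut

## Robot

A 6-joint arm with a two-finger parallel gripper is mounted at the origin on the work surface. World frame = base frame: x ahead of the robot, y to its left, z up, the work surface at z = 0. Lengths are in m, angles in rad, forces in N, time in s.
With the tool pointing down it reaches from about 0.35 to 0.85 m from the base axis. Payload 8.1 kg.
Tool frame: the origin (TCP) lies midway between the tips of the shut fingers; the grasp point (between the pads) lies 19 mm behind it; z points along the fingers, y is the direction in which the jaws open and shut (so a half turn about z gives the same grasp; the last joint's range is limited). The gripper opens to 93 mm and grips with 3 to 60 N. Pads are 15 mm wide; open, the fingers measure 128 mm over their backs; the gripper's body (75 mm by 188 mm) begins 65 mm behind the grasp point.
Start: joints at [-1.288, 0.13, 1.488, -0, 1.523, -0.085], TCP at [0.216, -0.56, 0.219] pointing down, gripper open.
Joint ranges: [-2.96, 2.96], [-0.89, 2.26], [0.02, 2.5], [-1.34, 4.48], [0, 2.73], [-2.66, 2.66]. Speed limits (rad/s): [2.39, 2.39, 2.79, 3.14, 3.14, 3.14].

## Interface

Orientations are given as a rotation vector (axis times angle).
In Python, from plant import robot gives the robot as it stands. The module is installed in compiled form; this text tells all that it offers.
- The arm moves only by the shell command python3 -m pendant 'ROWS' [FORCE]. ROWS is JSON, a list of rows, each an object with "translation": the shift along the tool's x, y, z in mm, a list of three; "twist": the turn, a rotation vector about the tool's x, y, z in rad, a list of three; "grip": the opening, from -1 (shut) to 1 (fully open). A call has exactly 10 rows; each row shifts and turns the pose as measured when the row begins, along the tool's axes as they then stand; what a row does not reach is not made up. A row lasts 1/10 s, in which the tool goes at most 50 mm and 8.59 degrees, less where a joint would pass 70% of its speed; a pose out of reach is approached as far as the arm can. A call is refused whole if a number of a shift passes 50 or a number of a turn 0.15, either way. A call with a gripper value outside its range is refused whole. The fingers move at their own pace and stop on an object; FORCE is the grip in N (left out, the last holds). Time passes only in rows, so rows that do not move let the fingers close, or fill a call up. It gives the time, the measured TCP pose, the force and the opening at its end, in the units of the state.
- robot.read_state(): the state, without advancing time (a new reading comes with each control period).
- robot.read_camera(name): name is "scene" or "top" or "wrist"; returns (picture, depth): 400x640x3 uint8, red, green, blue; 400x640 float32, m along the optical axis (not along the pixel's ray), 0 where there is no reading.
- robot.camera_info(name): a dict with "vertical_fov" (degrees; the focal length in pixels is half the picture's height over the tangent of half this angle, whatever the lens; pixels are square), "cx", "cy" (the principal point, pixels), "cam_to_world" (4x4, takes a point from camera to world coordinates). Camera axes: x right, y up, looking along -z (the intrinsics and any distortion apply to the point x, -y, -z); pixel columns grow to the right and rows downward; lengths in m; the calibration is good to about 2 mm. A picture is of the moment at which its call begins: read the wrist's pose just before it. camera_info takes no time and is no camera call; for the wrist camera it gives the pose at the moment of the call.
- robot.close_job(): hands the job in, once; it reports no verdict.
The state is a dict: "t": time; "q": joint angles; "dq": joint speeds; "joint_torque": joint torques, N m; "tool_pos": TCP position; "orientation": TCP orientation; "force": force on the tool from outside, world axes, zero at the start; "wrist_torque": the same for the moment, N m; "opening": finger opening in m.
Only numpy, scipy, OpenCV 4.12 (cv2) and the standard library are available. Lean on these libraries where they do the work, as an engineer would, in place of code of your own. Each camera call takes 0.05 s, during which the arm holds its last target. There are 200 camera calls.

## Task

Take the hand roller out of its rest by its handle and roll it along the tray with firm, steady pressure until all seven lid strips lie flush with the rims; press with the roller only, not with the gripper, and do not force it hard enough to crack the tray. Then set the roller gently back in its rest, upright as it was, and leave everything else where it stands.

Things in the scene. Friction and masses are not known exactly. Their poses are not given: they have to be found in the camera images.
- tray: Low white plastic portion-freezing tray, fixed to the worktop, 200 mm long (its x), 92 mm wide (its y); origin: centre of its underside, z up. Rims all round level at 34 mm. Between them lie seven flat grey lid strips side by side along x, together a flat sheet 166 by 61 mm. Unpressed, their tops stand up to 5 mm above the rims; pressed home they are flush and stay down.
- tray_top (a point): Centre of the sheet of lid strips, at rim height (34 mm above the worktop); axes as the tray's. Each strip is 22 mm along x, 61 mm along y, 24 mm from the next. The tray bears up to about 60 N of pressure without harm.
- roller: Hand roller, about 0.4 kg. Origin: underside of the barrel, at its middle; z up, y along the axle; it rolls along its x. Free-turning wooden barrel, diameter 44 mm, 76 mm long, under a steel hood 76 mm (x) by 90 mm (y), underside 52 mm and top 60 mm above the origin; two cheeks at y = +-43 mm, 10 to 54 mm above the origin, join them.
- roller_handle (a point): Middle of the roller's upright wooden block handle, 95 mm above the roller's origin; axes as the roller's. The block is 28 mm (x) by 44 mm (y) by 70 mm high and stands centred on the hood.
- rest: Wooden rest, fixed. Origin: centre of its underside, z up. Base 110 (x) by 120 (y) by 8 mm; two rails along y, 100 mm long, 10 mm thick, inner faces at x = +-27 mm, tops 64 mm above the worktop. The roller hangs in it: barrel between the rails, axle along them, hood flat on both rail tops, roller origin 12 mm above the rest's, within 6 mm of its centre at the start.
- barrel (a joint): Turn of the roller's barrel about its axle (rad, 0 at the start, either way); it turns 1 rad per 22 mm rolled.
- bowl: Lemon plastic bowl, 130 mm across, 55 mm high; origin under its centre. Leave alone.
- glass: Glass cup, 66 mm across, 90 mm high; origin under its centre. Leave alone.
- snack_pot: Purple snack pot with screw-top lid, 72 mm across, 68 mm high; origin under its centre. Leave alone.
- spoon: Wooden spoon, 240 mm long, lying along its x. Leave alone.
- lemon_fruit: A lemon, 86 mm long, 56 mm thick; origin under its middle. Leave alone.
- strip1 (a joint): How far lid strip 1 (centre at x = -72 mm on the tray) has been pressed down (m): 0 = 5 mm proud, 0.005 = flush with the rims, its stop. It moves straight down, takes about 7 N to move and does not spring back.
- strip2 (a joint): How far lid strip 2 (centre at x = -48 mm on the tray) has been pressed down (m): 0 = 5 mm proud, 0.005 = flush with the rims, its stop. It moves straight down, takes about 7 N to move and does not spring back.
- strip3 (a joint): How far lid strip 3 (centre at x = -24 mm on the tray) has been pressed down (m): 0 = 5 mm proud, 0.005 = flush with the rims, its stop. It moves straight down, takes about 7 N to move and does not spring back.
- strip4 (a joint): How far lid strip 4 (centre at x = 0 mm on the tray) has been pressed down (m): 0 = 5 mm proud, 0.005 = flush with the rims, its stop. It moves straight down, takes about 7 N to move and does not spring back.
- strip5 (a joint): How far lid strip 5 (centre at x = 24 mm on the tray) has been pressed down (m): 0 = 5 mm proud, 0.005 = flush with the rims, its stop. It moves straight down, takes about 7 N to move and does not spring back.
- strip6 (a joint): How far lid strip 6 (centre at x = 48 mm on the tray) has been pressed down (m): 0 = 5 mm proud, 0.005 = flush with the rims, its stop. It moves straight down, takes about 7 N to move and does not spring back.
- strip7 (a joint): How far lid strip 7 (centre at x = 72 mm on the tray) has been pressed down (m): 0 = 5 mm proud, 0.005 = flush with the rims, its stop. It moves straight down, takes about 7 N to move and does not spring back.
Things that resemble listed ones, but are neither listed nor needed, are in the scene too. What is shaped like the roller but blue is not meant.

How it is judged:
By the outcome, as a careful person would: the job done as asked, in the order asked, and still so for the second after the job is handed in, with the robot touching nothing.
It also fails if it takes over 61 s, if anything falls off the work surface, if the arm or the gripper's body presses on something with over 40 N, if the wrist force passes 120 N, or if a joint passes its speed limit or range.

## Working session

There is one attempt and no reset: what is moved stays moved. The work goes in short steps, Python scripts to look and compute and a shell command to move; the robot and the scene stay as the last step left them, time stands still between calls to the robot, and variables do not carry over. Pictures are saved under pics/ and viewed, about 8 in all and at most 12, crops included, and the job is handed in when it is done.

```bash
mkdir -p pics
cat > h.py <<'E'
import numpy as np, cv2
from plant import robot
def snap(n,f):
    info=robot.camera_info(n); p,d=robot.read_camera(n)
    cv2.imwrite('pics/'+f+'.png',p[:,:,::-1]); np.savez('pics/'+f+'.npz',p=p,d=d,T=info['cam_to_world'],k=[info['vertical_fov'],info['cx'],info['cy']]); return info
def load(f):
    z=np.load('pics/'+f+'.npz'); return z['p'],z['d'],z['T'],z['k']
def cloud(f):
    p,d,T,k=load(f); fl=200/np.tan(np.radians(k[0])/2)
    v,u=np.mgrid[:400,:640]
    P=np.stack([(u-k[1])/fl*d,-(v-k[2])/fl*d,-d,np.ones_like(d)],-1)@T.T
    return p,d,P[...,:3]
E
python3 - <<'E'
from h import *
for n in('top','scene'):
    i=snap(n,n+'0'); print(n,{k:(np.round(v,3).tolist() if k=='cam_to_world' else v) for k,v in i.items()})
s=robot.read_state(); print(s)
a=cv2.imread('pics/top0.png');b=cv2.imread('pics/scene0.png')
E
```

```text
top {'vertical_fov': 42.66847706421702, 'cx': 322.00510852964425, 'cy': 198.1841045926553, 'cam_to_world': [[-0.014, 0.982, -0.188, 0.313], [-1.0, -0.014, 0.002, 0.084], [-0.001, 0.188, 0.982, 1.393], [0.0, 0.0, 0.0, 1.0]]}
scene {'vertical_fov': 46.1049250550344, 'cx': 322.37688648848064, 'cy': 198.71698214086857, 'cam_to_world': [[-0.826, -0.376, 0.419, 1.114], [0.563, -0.556, 0.611, 0.854], [0.003, 0.741, 0.671, 0.962], [0.0, 0.0, 0.0, 1.0]]}
{'t': 0.1, 'q': array([-1.28836365e+00,  1.31091439e-01,  1.48920188e+00, -3.70912589e-06,
        1.52299246e+00, -8.54041576e-02]), 'dq': array([-0.00065063, -0.00128589, -0.00314558, -0.00265345,  0.00046725,
        0.00086059]), 'joint_torque': array([ 9.64026476e-04, -5.61340463e+01, -4.93097699e+01,  7.70353130e-02,
        2.91773910e-02, -4.92283027e-05]), 'tool_pos': array([ 0.21562851, -0.55934993,  0.21767158]), 'orientation': array([-3.08695232e+00, -5.74237025e-01,  2.67228473e-04]), 'force': array([-0.50136738,  0.54650417,  0.42318889]), 'wrist_torque': array([-0.00606709, -0.00592126,  0.04260301]), 'opening': 0.09288312003682765}
```

View pics/top0.png

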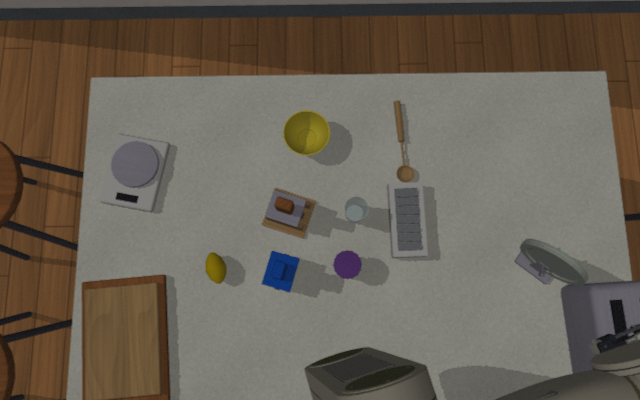

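View pics/scene0.png

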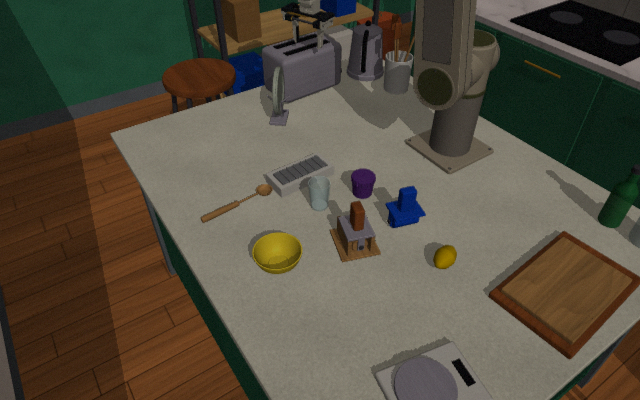

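The top view shows the roller in its rest at (287,210), the blue decoy at (281,271), the tray at (408,220), the glass at (356,210) and the snack pot at (347,264). Next I measure these from depth.

Run:
```python
from h import *
p,d,P=cloud('top0'); Z=P[...,2]
def rep(name,m):
    q=P[m]; r=cv2.minAreaRect((q[:,:2]*1000).astype(np.float32)); b=cv2.boxPoints(r)
    print(name,m.sum(),'c',np.round(r[0],1),'sz',np.round(r[1],1),'ang',round(r[2],1),'zmed',np.median(q[:,2]).round(4), 'z5/95',np.percentile(q[:,2],[5,95]).round(4)); print(np.round(b,0).tolist())
def win(u0,u1,v0,v1):
    w=np.zeros((400,640),bool); w[v0:v1,u0:u1]=1; return w
print('table z',np.median(Z[300:340,180:260]))
w=win(255,325,180,245)
rep('rest base',w&(Z>.004)&(Z<.02)); rep('hood',w&(Z>.062)&(Z<.085)); rep('handle',w&(Z>.12))
rep('handle top',w&(Z>.135))
w=win(380,436,178,264)
rep('tray',w&(Z>.02)&(Z<.06)); hsv=cv2.cvtColor(p,cv2.COLOR_RGB2HSV); 
g=w&(Z>.02)&(hsv[...,2]<np.percentile(hsv[...,2][w&(Z>.02)],55)); rep('strips',g)
for n,u0,u1,v0,v1 in(('bowl',275,340,100,165),('glass',340,372,190,228),('pot',328,366,245,284),('blue',258,304,246,296),('lemon',200,232,246,290)):
    rep(n,win(u0,u1,v0,v1)&(Z>.02))
big=cv2.resize(cv2.imread('pics/top0.png')[170:300,240:450],None,fx=3.8,fy=3.8,interpolation=cv2.INTER_CUBIC); cv2.imwrite('pics/c1.png',big)
```

```text
table z -0.00010803455699792686
rest base 718 c [542.4 172.5] sz [191. 178.] ang 89.1 zmed 0.0069 z5/95 [0.0042 0.0127]
[[452.0, 78.0], [630.0, 76.0], [633.0, 267.0], [455.0, 269.0]]
hood 747 c [539.6 173. ] sz [98.7 76.9] ang 71.7 zmed 0.0715 z5/95 [0.0666 0.0766]
[[488.0, 138.0], [561.0, 114.0], [592.0, 208.0], [519.0, 232.0]]
handle 229 c [441.6 126. ] sz [267.   44.1] ang 27.4 zmed 0.1409 z5/95 [0.13   1.3925]
[[313.0, 84.0], [333.0, 45.0], [570.0, 168.0], [550.0, 207.0]]
handle top 210 c [441.6 126. ] sz [267.   44.1] ang 27.4 zmed 0.1412 z5/95 [0.1369 1.3925]
[[313.0, 84.0], [333.0, 45.0], [570.0, 168.0], [550.0, 207.0]]
tray 2509 c [ 513.9 -147.5] sz [202.1  93.3] ang 1.5 zmed 0.0355 z5/95 [0.0287 0.041 ]
[[412.0, -103.0], [414.0, -197.0], [616.0, -191.0], [614.0, -98.0]]
strips 1386 c [421.4 -93.7] sz [164.8 382.6] ang 54.7 zmed 0.0373 z5/95 [0.0314 0.0421]
[[218.0, -50.0], [530.0, -272.0], [625.0, -137.0], [313.0, 84.0]]
bowl 930 c [566.9 132.9] sz [128.2 501. ] ang 86.5 zmed 0.0389 z5/95 [0.0213 0.0569]
[[313.0, 84.0], [813.0, 54.0], [821.0, 182.0], [321.0, 212.0]]
glass 318 c [436.  19.] sz [ 64.3 271. ] ang 75.4 zmed 0.0708 z5/95 [0.0246 0.0923]
[[297.0, 22.0], [559.0, -46.0], [575.0, 16.0], [313.0, 84.0]]
pot 626 c [364.5  28.9] sz [ 69.9 134.3] ang 70.4 zmed 0.0677 z5/95 [0.0628 0.0724]
[[290.0, 18.0], [416.0, -27.0], [439.0, 39.0], [313.0, 84.0]]
blue 1052 c [366.9 151.6] sz [159.6  95.4] ang 73.8 zmed 0.0607 z5/95 [0.0554 0.1313]
[[299.0, 88.0], [390.0, 62.0], [435.0, 215.0], [343.0, 242.0]]
lemon 497 c [341.7 245.8] sz [320.8  70. ] ang 67.6 zmed 0.0458 z5/95 [0.0307 0.0551]
[[248.0, 111.0], [313.0, 84.0], [435.0, 381.0], [370.0, 407.0]]
```

View pics/c1.png

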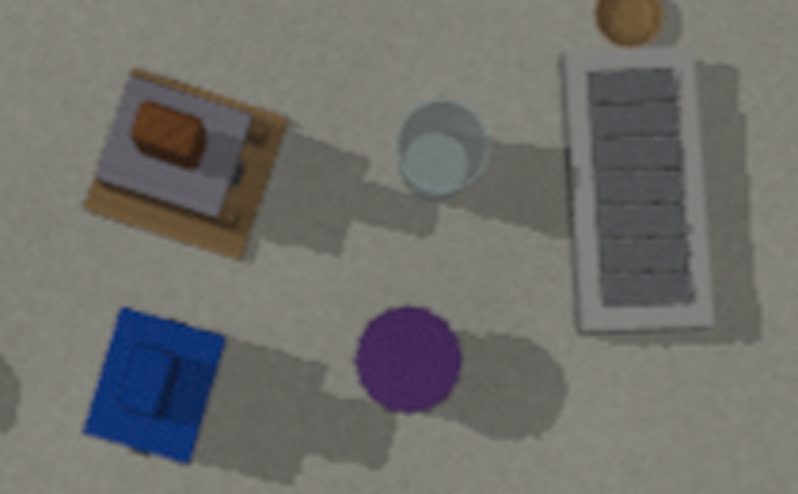

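```bash
cat >> h.py <<'E'
from scipy.spatial.transform import Rotation as R
def go(x,y,z,yaw):  # target tool-down pose, yaw of tool x (deg); prints mm in tool axes & twist about tool z
    s=robot.read_state(); Rt=R.from_rotvec(s['orientation']); M=Rt.as_matrix()
    d=M.T@(np.array([x,y,z])-s['tool_pos'])*1000
    c=np.radians(yaw); D=np.array([[np.cos(c),np.sin(c),0],[np.sin(c),-np.cos(c),0],[0,0,-1]])
    print('t',round(s['t'],2),'pos',s['tool_pos'].round(4),'yaw',round(np.degrees(np.arctan2(M[1,0],M[0,0])),2),'tool z',M[:,2].round(4),'F',s['force'].round(1),'open',round(s['opening'],4))
    print('final-frame shift',(D.T@(np.array([x,y,z])-s['tool_pos'])*1000).round(1),'cur-frame shift',d.round(1),'twist',R.from_matrix(M.T@D).as_rotvec().round(4))
E
python3 - <<'E'
from h import *
p,d,P=cloud('top0'); Z=P[...,2]; ok=d>0
def rep(name,m,u0,u1,v0,v1):
    w=np.zeros((400,640),bool); w[v0:v1,u0:u1]=1; q=P[m&w&ok]; r=cv2.minAreaRect((q[:,:2]*1000).astype(np.float32))
    print(name,len(q),'c',np.round(r[0],1),'sz',np.round(r[1],1),'ang',round(r[2],1),'z',np.percentile(q[:,2],[5,50,95]).round(4),'mean',q[:,:2].mean(0).round(4))
W=(255,325,180,245)
rep('htop',(Z>.137)&(Z<.15),*W); rep('hood',(Z>.067)&(Z<.077),*W); rep('base',(Z>.005)&(Z<.012)&(p[...,0].astype(int)-p[...,2]>30),*W)
hsv=cv2.cvtColor(p,cv2.COLOR_RGB2HSV)
V=p.astype(int).sum(2)
rep('strips',(Z>.02)&(V<330),388,430,185,252); rep('tray',(Z>.025)&(Z<.05),380,436,178,264)
for n,a in(('bowl',(275,340,100,165)),('glass',(340,372,190,228)),('pot',(328,366,245,284)),('blue',(258,304,246,296))): rep(n,(Z>.03)&(Z<.2),*a)
go(.54,.17,.25,72)
print(V[215,385:432])
E
```

```text
htop 178 c [540.5 177.1] sz [43.8 27.5] ang 71.8 z [0.1379 0.141  0.1455] mean [0.5403 0.1773]
hood 669 c [539.6 173.9] sz [97.6 76.7] ang 70.8 z [0.068  0.0716 0.0754] mean [0.5375 0.176 ]
base 400 c [539.6 174. ] sz [116.7 108.8] ang 70.8 z [0.0054 0.0078 0.0113] mean [0.5189 0.1639]
strips 1510 c [ 520.6 -147.3] sz [181.   93.3] ang 1.5 z [0.0303 0.037  0.0418] mean [ 0.5136 -0.146 ]
tray 2479 c [ 513.9 -147.6] sz [202.1  93.2] ang 1.4 z [0.0291 0.0356 0.041 ] mean [ 0.512  -0.1467]
bowl 611 c [752.4 121.4] sz [128.2 127.9] ang 55.3 z [0.0312 0.0468 0.057 ] mean [0.7675 0.1227]
glass 276 c [535.8  -6.7] sz [64.1 64.3] ang 27.5 z [0.0342 0.0743 0.0916] mean [ 0.5432 -0.0099]
pot 623 c [392.6  18.9] sz [72.  72.1] ang 36.0 z [0.0628 0.0677 0.0723] mean [0.3923 0.019 ]
blue 1030 c [377.3 191.8] sz [76.6 92.1] ang 73.6 z [0.0555 0.0607 0.1308] mean [0.3773 0.19  ]
t 0.1 pos [ 0.2156 -0.5593  0.2177] yaw 21.08 tool z [-5.0e-04  1.6e-03 -1.0e+00] F [-0.5  0.5  0.4] open 0.0929
final-frame shift [793.9  83.1 -32.3] cur-frame shift [ 565.  -564.   -31.3] twist [-0.0015 -0.0009 -0.8888]
[297 292 289 265 203 243 292 340 376 379 356 283 237 248 248 250 254 256
 249 238 239 244 264 277 261 250 248 252 251 254 245 246 249 238 263 335
 379 376 382 358 315 288 292 285 286 295 295]
```

```bash
python3 -m pendant '[{"translation":[35,-35,-3],"twist":[0,0,0],"grip":1},{"translation":[35,-35,-3],"twist":[0,0,0],"grip":1},{"translation":[35,-35,-3],"twist":[0,0,0],"grip":1},{"translation":[35,-35,-3],"twist":[0,0,0],"grip":1},{"translation":[35,-35,-3],"twist":[0,0,0],"grip":1},{"translation":[35,-35,-3],"twist":[0,0,0],"grip":1},{"translation":[35,-35,-3],"twist":[0,0,0],"grip":1},{"translation":[35,-35,-3],"twist":[0,0,0],"grip":1},{"translation":[35,-35,-3],"twist":[0,0,0],"grip":1},{"translation":[35,-35,-3],"twist":[0,0,0],"grip":1}]' 60; python3 -c "
from h import *
go(.5404,.177,.25,71.5)"
```

```text
t: 1.1
tool_pos: [0.4143, -0.1028, 0.2428]
orientation: [-3.08, -0.555, 0.005]
force: [1.0, -0.6, -0.5]
opening: 0.0929
t 1.1 pos [ 0.4143 -0.1028  0.2428] yaw 20.43 tool z [-0.0053  0.0109 -0.9999] F [ 1.  -0.6 -0.5] open 0.0929
final-frame shift [305.3  30.8  -7.2] cur-frame shift [ 215.8 -218.2   -4.8] twist [-0.0118 -0.0043 -0.8913]
```

```bash
python3 -c "
from h import *
snap('wrist','w_tray')"; python3 -m pendant '[{"translation":[35,-35,0],"twist":[0,0,0],"grip":1},{"translation":[35,-35,0],"twist":[0,0,0],"grip":1},{"translation":[35,-35,0],"twist":[0,0,0],"grip":1},{"translation":[35,-35,0],"twist":[0,0,0],"grip":1},{"translation":[0,0,0],"twist":[0,0,-0.147],"grip":1},{"translation":[0,0,0],"twist":[0,0,-0.147],"grip":1},{"translation":[0,0,0],"twist":[0,0,-0.147],"grip":1},{"translation":[0,0,0],"twist":[0,0,-0.147],"grip":1},{"translation":[0,0,0],"twist":[0,0,-0.147],"grip":1},{"translation":[0,0,0],"twist":[0,0,-0.147],"grip":1}]' ; python3 -c "
from h import *
snap('wrist','w_rol')
go(.5404,.177,.18,71.5)"
```

```text
t: 2.15
tool_pos: [0.4944, 0.0859, 0.2409]
orientation: [-2.522, -1.844, 0.0]
force: [-0.0, 0.8, -1.3]
opening: 0.0931
t 2.2 pos [0.4943 0.0859 0.2407] yaw 72.9 tool z [-0.0105  0.0139 -0.9998] F [ 0.3 -0.9  0.5] open 0.0929
final-frame shift [101.   14.8  60.7] cur-frame shift [100.   18.2  61.5] twist [-0.0143 -0.01    0.0245]
```

View pics/w_rol.png

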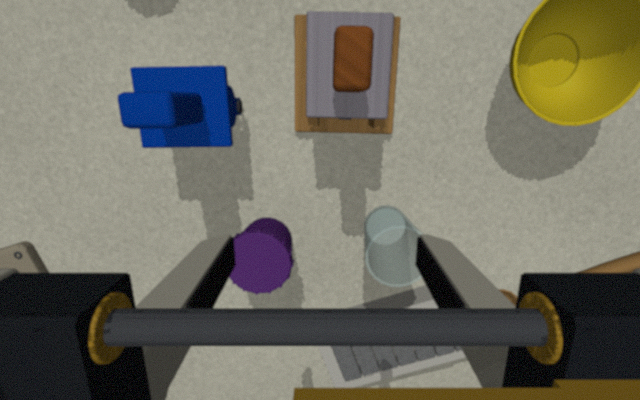

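View pics/w_tray.png

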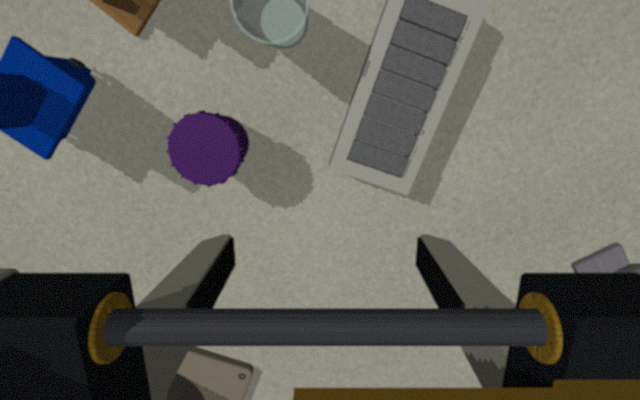

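The wrist view shows the roller handle at (353,58) with the rest square to the tool. The other view shows the tray at (410,90), with its near end visible. I cross-check both from wrist depth.

Run:
```python
from h import *
def rep(name,f,zr,u0,u1,v0,v1,c=None):
    p,d,P=cloud(f); Z=P[...,2]; w=np.zeros((400,640),bool); w[v0:v1,u0:u1]=1; m=w&(d>0)&(Z>zr[0])&(Z<zr[1])
    if c: m&=c(p.astype(int))
    q=P[m]; r=cv2.minAreaRect((q[:,:2]*1000).astype(np.float32)); print(name,len(q),np.round(r[0],1),np.round(r[1],1),round(r[2],1),np.percentile(q[:,2],[5,50,95]).round(4),q[:,:2].mean(0).round(4))
A=(285,415,5,140)
rep('htop','w_rol',(.135,.155),*A); rep('hood','w_rol',(.066,.08),*A); rep('base','w_rol',(.004,.013),*A,lambda p:p[...,0]-p[...,2]>30)
B=(325,500,0,200)
rep('tray','w_tray',(.022,.05),*B)
rep('strips','w_tray',(.022,.05),*B,lambda p:p.sum(2)<330)
go(.5404,.177,.18,71.5)
```

```text
htop 2493 [543.5 178.4] [43.9 28.1] 71.1 [0.1381 0.1414 0.1428] [0.5432 0.1784]
hood 6400 [543.7 178.3] [90.3 76.1] 70.9 [0.0704 0.0718 0.0731] [0.5421 0.1783]
base 2873 [542.1 173.8] [119.7 108.8] 71.0 [0.0064 0.0078 0.0091] [0.5285 0.163 ]
tray 16935 [ 516.5 -147.6] [200.1  92.8] 1.3 [0.0328 0.037  0.0392] [ 0.517  -0.1479]
strips 10352 [ 516.  -141.1] [170.1  79.6] 1.4 [0.035  0.0379 0.0395] [ 0.521  -0.1471]
t 2.2 pos [0.4943 0.0859 0.2407] yaw 72.9 tool z [-0.0105  0.0139 -0.9998] F [ 0.3 -0.9  0.5] open 0.0929
final-frame shift [101.   14.8  60.7] cur-frame shift [100.   18.2  61.5] twist [-0.0143 -0.01    0.0245]
```

```bash
python3 -m pendant '[{"translation":[35,6,0],"twist":[-0.014,-0.010,0.03],"grip":1},{"translation":[35,6,0],"twist":[0,0,0],"grip":1},{"translation":[30,4,10],"twist":[0,0,0],"grip":1},{"translation":[0,0,25],"twist":[0,0,0],"grip":1},{"translation":[0,0,25],"twist":[0,0,0],"grip":1},{"translation":[0,0,0],"twist":[0,0,0],"grip":1},{"translation":[0,0,0],"twist":[0,0,0],"grip":1},{"translation":[0,0,0],"twist":[0,0,0],"grip":1},{"translation":[0,0,0],"twist":[0,0,0],"grip":1},{"translation":[0,0,0],"twist":[0,0,0],"grip":1}]' ; python3 -c "
from h import *
go(.5425,.178,.089,71)"
```

```text
t: 3.2
tool_pos: [0.5441, 0.1764, 0.1816]
orientation: [2.577, 1.794, 0.002]
force: [0.0, 0.6, 0.5]
opening: 0.0927
t 3.2 pos [0.5441 0.1764 0.1816] yaw 69.7 tool z [ 2.3e-03 -6.0e-04 -1.0e+00] F [0.  0.6 0.5] open 0.0927
final-frame shift [ 1.  -2.1 92.6] cur-frame shift [ 0.9 -2.3 92.6] twist [ 0.0023 -0.0002 -0.0227]
```

```bash
python3 -m pendant '[{"translation":[1,-2,10],"twist":[0.002,0,-0.023],"grip":1},{"translation":[0,0,20],"twist":[0,0,0],"grip":1},{"translation":[0,0,20],"twist":[0,0,0],"grip":1},{"translation":[0,0,20],"twist":[0,0,0],"grip":1},{"translation":[0,0,15],"twist":[0,0,0],"grip":1},{"translation":[0,0,10],"twist":[0,0,0],"grip":1},{"translation":[0,0,5],"twist":[0,0,0],"grip":1},{"translation":[0,0,0],"twist":[0,0,0],"grip":1},{"translation":[0,0,0],"twist":[0,0,0],"grip":1},{"translation":[0,0,0],"twist":[0,0,0],"grip":1}]' ; python3 -c "
from h import *
go(.5425,.178,.089,71)"
```

```text
t: 4.2
tool_pos: [0.5457, 0.1789, 0.081]
orientation: [2.549, 1.831, 0.013]
force: [-0.0, -0.4, -0.7]
opening: 0.0929
t 4.2 pos [0.5457 0.1789 0.081 ] yaw 71.36 tool z [ 0.0087  0.0025 -1.    ] F [-0.  -0.4 -0.7] open 0.0929
final-frame shift [-2.  -2.8 -8. ] cur-frame shift [-1.9 -2.7 -8. ] twist [ 0.0074 -0.0052  0.0062]
```

```bash
python3 -m pendant '[{"translation":[-2,-3,-6],"twist":[0.007,-0.005,-0.006],"grip":1},{"translation":[0,0,0],"twist":[0,0,0],"grip":1},{"translation":[0,0,0],"twist":[0,0,0],"grip":-1},{"translation":[0,0,0],"twist":[0,0,0],"grip":-1},{"translation":[0,0,0],"twist":[0,0,0],"grip":-1},{"translation":[0,0,0],"twist":[0,0,0],"grip":-1},{"translation":[0,0,0],"twist":[0,0,0],"grip":-1},{"translation":[0,0,0],"twist":[0,0,0],"grip":-1},{"translation":[0,0,0],"twist":[0,0,0],"grip":-1},{"translation":[0,0,0],"twist":[0,0,0],"grip":-1}]' 60; python3 -c "
from h import *
go(.5425,.178,.089,71)"
```

```text
t: 5.2
tool_pos: [0.5435, 0.1783, 0.0899]
orientation: [2.545, 1.84, 0.005]
force: [-0.2, -0.3, 0.6]
opening: 0.0333
t 5.2 pos [0.5435 0.1783 0.0899] yaw 71.74 tool z [ 3.5e-03  7.0e-04 -1.0e+00] F [-0.2 -0.3  0.6] open 0.0333
final-frame shift [-0.6 -0.8  0.9] cur-frame shift [-0.6 -0.8  0.9] twist [ 0.0031 -0.0018  0.0128]
```

```bash
python3 -m pendant '[{"translation":[0,0,0],"twist":[0,0,0],"grip":-1},{"translation":[0,0,0],"twist":[0,0,0],"grip":-1},{"translation":[0,0,0],"twist":[0,0,0],"grip":-1},{"translation":[0,0,0],"twist":[0,0,0],"grip":-1},{"translation":[0,0,0],"twist":[0,0,0],"grip":-1},{"translation":[0,0,0],"twist":[0,0,0],"grip":-1},{"translation":[0,0,0],"twist":[0,0,0],"grip":-1},{"translation":[0,0,0],"twist":[0,0,0],"grip":-1},{"translation":[0,0,0],"twist":[0,0,0],"grip":-1},{"translation":[0,0,0],"twist":[0,0,0],"grip":-1}]' 60; python3 -c "
from h import *
go(.5425,.178,.190,71)"
```

```text
t: 6.2
tool_pos: [0.5434, 0.1783, 0.09]
orientation: [2.545, 1.84, 0.005]
force: [0.5, 0.6, -0.8]
opening: 0.0276
t 6.2 pos [0.5434 0.1783 0.09  ] yaw 71.73 tool z [ 3.3e-03  8.0e-04 -1.0e+00] F [ 0.5  0.6 -0.8] open 0.0276
final-frame shift [  -0.6   -0.7 -100. ] cur-frame shift [  -0.4   -0.5 -100. ] twist [ 0.0028 -0.0018  0.0127]
```

```bash
python3 -m pendant '[{"translation":[0,0,-4],"twist":[0,0,0],"grip":-1},{"translation":[0,0,-10],"twist":[0,0,0],"grip":-1},{"translation":[0,0,-15],"twist":[0,0,0],"grip":-1},{"translation":[0,0,-18],"twist":[0,0,0],"grip":-1},{"translation":[0,0,-18],"twist":[0,0,0],"grip":-1},{"translation":[0,0,-18],"twist":[0,0,0],"grip":-1},{"translation":[0,0,-18],"twist":[0,0,0],"grip":-1},{"translation":[0,0,-10],"twist":[0,0,0],"grip":-1},{"translation":[0,0,0],"twist":[0,0,0],"grip":-1},{"translation":[0,0,0],"twist":[0,0,0],"grip":-1}]'; python3 -c "
from h import *
go(.427,-.150,.2,91.6)"
```

```text
t: 7.2
tool_pos: [0.5418, 0.178, 0.2106]
orientation: [2.545, 1.84, 0.004]
force: [0.1, -0.1, -3.7]
opening: 0.0277
t 7.2 pos [0.5418 0.178  0.2106] yaw 71.74 tool z [ 2.5e-03  4.0e-04 -1.0e+00] F [ 0.1 -0.1 -3.7] open 0.0277
final-frame shift [-324.6 -124.    10.6] cur-frame shift [-347.4   -6.3   10.1] twist [ 0.0024 -0.0008 -0.3466]
```

```bash
python3 -m pendant '[{"translation":[-20,0,0],"twist":[0,0,0],"grip":-1},{"translation":[-42,-1,0],"twist":[0,0,0],"grip":-1},{"translation":[-42,-1,0],"twist":[0,0,0],"grip":-1},{"translation":[-42,-1,0],"twist":[0,0,0],"grip":-1},{"translation":[-42,-1,0],"twist":[0,0,0],"grip":-1},{"translation":[-42,-1,0],"twist":[0,0,-0.11],"grip":-1},{"translation":[-30,-1,0],"twist":[0,0,-0.12],"grip":-1},{"translation":[-20,0,0],"twist":[0,0,-0.11],"grip":-1},{"translation":[0,0,0],"twist":[0,0,0],"grip":-1},{"translation":[0,0,0],"twist":[0,0,0],"grip":-1}]'; python3 -c "
from h import *
go(.4405,-.1494,.125,91.4)"
```

```text
t: 8.2
tool_pos: [0.4467, -0.0958, 0.1989]
orientation: [-2.175, -2.252, 0.011]
force: [-0.7, 0.9, -3.7]
opening: 0.0277
t 8.2 pos [ 0.4467 -0.0958  0.1989] yaw 91.99 tool z [-0.0129  0.0025 -0.9999] F [-0.7  0.9 -3.7] open 0.0277
final-frame shift [-53.5  -7.5  73.9] cur-frame shift [-53.6  -7.1  73.9] twist [-0.0128 -0.0029  0.0103]
```

```bash
python3 -m pendant '[{"translation":[-25,-7,0],"twist":[-0.013,-0.003,0.01],"grip":-1},{"translation":[-22,0,0],"twist":[0,0,0],"grip":-1},{"translation":[-7,0,10],"twist":[0,0,0],"grip":-1},{"translation":[0,0,20],"twist":[0,0,0],"grip":-1},{"translation":[0,0,18],"twist":[0,0,0],"grip":-1},{"translation":[0,0,12],"twist":[0,0,0],"grip":-1},{"translation":[0,0,5],"twist":[0,0,0],"grip":-1},{"translation":[0,0,0],"twist":[0,0,0],"grip":-1},{"translation":[0,0,0],"twist":[0,0,0],"grip":-1},{"translation":[0,0,0],"twist":[0,0,0],"grip":-1}]'; python3 -c "
from h import *
go(.4405,-.1494,.114,91.4)
snap('wrist','w_over')
snap('scene','s_over')
a=cv2.imread('pics/s_over.png')[120:290,200:420]; b=cv2.imread('pics/w_over.png')
cv2.imwrite('pics/s_overc.png',np.vstack([cv2.resize(a,(640,495)[:2])[:400], b[:200]]))"
```

```text
t: 9.2
tool_pos: [0.4416, -0.1428, 0.1271]
orientation: [-2.194, -2.239, -0.002]
force: [-0.5, -0.0, -3.3]
opening: 0.0277
t 9.2 pos [ 0.4416 -0.1428  0.1271] yaw 91.17 tool z [-0.0037  0.0055 -1.    ] F [-0.5 -0.  -3.3] open 0.0277
final-frame shift [-6.6 -1.3 13.1] cur-frame shift [-6.6 -1.2 13.1] twist [-0.0036 -0.0056 -0.0041]
```

View pics/s_overc.png

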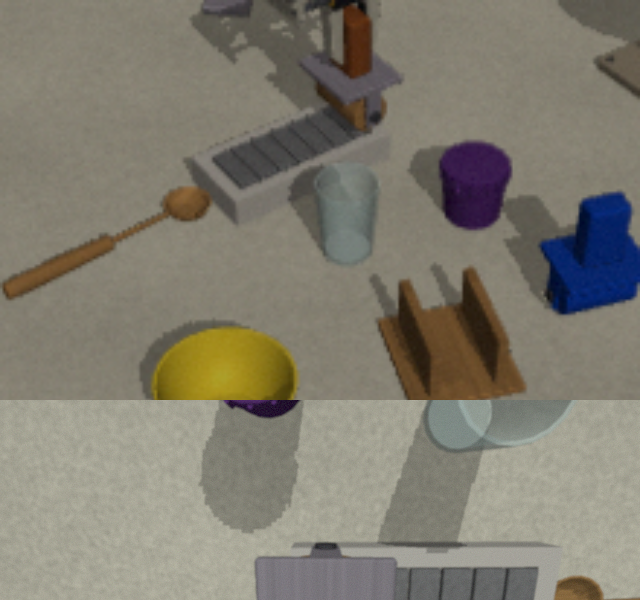

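The picture shows the roller upright over the tray's near end, at about (350,70) in the crop, with the rest empty and the other things untouched. Now a small correction and a gentle descent.

```bash
python3 -m pendant '[{"translation":[-6,-1,0],"twist":[-0.004,-0.006,-0.004],"grip":-1},{"translation":[0,0,4],"twist":[0,0,0],"grip":-1},{"translation":[0,0,3],"twist":[0,0,0],"grip":-1},{"translation":[0,0,1],"twist":[0,0,0],"grip":-1},{"translation":[0,0,1],"twist":[0,0,0],"grip":-1},{"translation":[0,0,1],"twist":[0,0,0],"grip":-1},{"translation":[0,0,1],"twist":[0,0,0],"grip":-1},{"translation":[0,0,1],"twist":[0,0,0],"grip":-1},{"translation":[0,0,1],"twist":[0,0,0],"grip":-1},{"translation":[0,0,1],"twist":[0,0,0],"grip":-1}]'; python3 -c "
from h import *
go(.4405,-.1494,.112,91.4)"
```

```text
t: 10.3
tool_pos: [0.4435, -0.1504, 0.1159]
orientation: [2.19, 2.243, 0.005]
force: [-0.4, 1.5, 2.9]
opening: 0.0277
t 10.3 pos [ 0.4435 -0.1504  0.1159] yaw 91.37 tool z [ 0.0076 -0.0028 -1.    ] F [-0.4  1.5  2.9] open 0.0277
final-frame shift [ 1.1 -2.9  3.9] cur-frame shift [ 1.1 -3.   3.9] twist [ 0.0076  0.003  -0.0005]
```

```bash
python3 -m pendant '[{"translation":[1,-1,1.5],"twist":[0.006,0.003,0],"grip":-1},{"translation":[0,0,2],"twist":[0,0,0],"grip":-1},{"translation":[0,0,2],"twist":[0,0,0],"grip":-1},{"translation":[0,0,2],"twist":[0,0,0],"grip":-1},{"translation":[0,0,2],"twist":[0,0,0],"grip":-1},{"translation":[0,0,2],"twist":[0,0,0],"grip":-1},{"translation":[0,0,2],"twist":[0,0,0],"grip":-1},{"translation":[0,0,2],"twist":[0,0,0],"grip":-1},{"translation":[0,0,2],"twist":[0,0,0],"grip":-1},{"translation":[0,0,2],"twist":[0,0,0],"grip":-1}]'; python3 -c "
from h import *
go(.4405,-.1494,.112,91.4)"
```

```text
t: 11.3
tool_pos: [0.4512, -0.1504, 0.1117]
orientation: [2.183, 2.237, 0.018]
force: [-2.2, 3.3, 17.2]
opening: 0.0275
t 11.3 pos [ 0.4512 -0.1504  0.1117] yaw 91.4 tool z [ 0.0195 -0.0027 -0.9998] F [-2.2  3.3 17.2] open 0.0275
final-frame shift [  1.3 -10.7  -0.3] cur-frame shift [  1.3 -10.6  -0.5] twist [0.0194 0.0032 0.    ]
```

```bash
python3 -m pendant '[{"translation":[0.5,-4,1.5],"twist":[0.012,0.002,0],"grip":-1},{"translation":[0.5,-6,1.5],"twist":[0.006,0,0],"grip":-1},{"translation":[0,-6,1.5],"twist":[0.004,0,0],"grip":-1},{"translation":[0,-5,1.5],"twist":[0.004,0,0],"grip":-1},{"translation":[0,0,2],"twist":[0.004,0,0],"grip":-1},{"translation":[0,4,2],"twist":[0.004,0,0],"grip":-1},{"translation":[0,6,2],"twist":[0.004,0,0],"grip":-1},{"translation":[0,6,2],"twist":[0.004,0,0],"grip":-1},{"translation":[0,6,2],"twist":[0.004,0,0],"grip":-1},{"translation":[0,6,2],"twist":[0.004,0,0],"grip":-1}]'; python3 -c "
from h import *
go(.5165,-.1476,.112,91.4)"
```

```text
t: 12.3
tool_pos: [0.4726, -0.15, 0.1117]
orientation: [2.192, 2.245, -0.005]
force: [-5.5, 2.6, 20.2]
opening: 0.0276
t 12.3 pos [ 0.4726 -0.15    0.1117] yaw 91.37 tool z [ 3.0e-04 -4.9e-03 -1.0e+00] F [-5.5  2.6 20.2] open 0.0276
final-frame shift [ 1.3 43.9 -0.3] cur-frame shift [ 1.3 43.9 -0.3] twist [ 0.0002  0.0049 -0.0006]
```

```bash
python3 -m pendant '[{"translation":[0.5,6,2],"twist":[0.003,0.003,0],"grip":-1},{"translation":[0.5,6,2],"twist":[0.003,0.002,0],"grip":-1},{"translation":[0.5,6,2],"twist":[0.003,0,0],"grip":-1},{"translation":[0,6,2],"twist":[0.003,0,0],"grip":-1},{"translation":[0,6,2],"twist":[0.003,0,0],"grip":-1},{"translation":[0,6,2],"twist":[0.003,0,0],"grip":-1},{"translation":[0,6,2],"twist":[0.003,0,0],"grip":-1},{"translation":[0,6,2],"twist":[0.003,0,0],"grip":-1},{"translation":[0,6,2],"twist":[0.003,0,0],"grip":-1},{"translation":[0,6,2],"twist":[0.003,0,0],"grip":-1}]'; python3 -c "
from h import *
go(.5965,-.1457,.112,91.4)"
```

```text
t: 13.3
tool_pos: [0.5476, -0.1487, 0.1117]
orientation: [2.194, 2.246, -0.01]
force: [-4.0, 2.4, 16.1]
opening: 0.0279
t 13.3 pos [ 0.5476 -0.1487  0.1117] yaw 91.35 tool z [-0.0033 -0.0054 -1.    ] F [-4.   2.4 16.1] open 0.0279
final-frame shift [ 1.8 49.  -0.3] cur-frame shift [ 1.8 49.  -0.4] twist [-0.0035  0.0053 -0.0009]
```

```bash
python3 -m pendant '[{"translation":[0.5,6,2],"twist":[0.001,0.003,0],"grip":-1},{"translation":[0.5,6,2],"twist":[0.001,0.002,0],"grip":-1},{"translation":[0.5,6,2],"twist":[0.001,0,0],"grip":-1},{"translation":[0,6,2],"twist":[0.002,0,0],"grip":-1},{"translation":[0,6,2],"twist":[0.002,0,0],"grip":-1},{"translation":[0,5,2],"twist":[0.002,0,0],"grip":-1},{"translation":[0,2,2],"twist":[0.002,0,0],"grip":-1},{"translation":[0,-3,2],"twist":[0.002,0,0],"grip":-1},{"translation":[0,-6,2],"twist":[0.002,0,0],"grip":-1},{"translation":[0,-6,2],"twist":[0.002,0,0],"grip":-1}]'; python3 -c "
from h import *
go(.5165,-.1476,.112,91.4)"
```

```text
t: 14.3
tool_pos: [0.5868, -0.148, 0.1118]
orientation: [2.185, 2.238, 0.008]
force: [1.1, 1.7, 12.6]
opening: 0.0274
t 14.3 pos [ 0.5868 -0.148   0.1118] yaw 91.36 tool z [ 0.0134 -0.0057 -0.9999] F [ 1.1  1.7 12.6] open 0.0274
final-frame shift [  2.1 -70.3  -0.2] cur-frame shift [  2.  -70.3  -1.2] twist [ 0.0133  0.006  -0.0007]
```

```bash
R='x'; python3 -m pendant '[{"translation":[0.5,-8,2],"twist":[0.008,0.003,0],"grip":-1},{"translation":[0.5,-8,2],"twist":[0.005,0.002,0],"grip":-1},{"translation":[0.5,-8,2],"twist":[0.004,0,0],"grip":-1},{"translation":[0,-8,2],"twist":[0.004,0,0],"grip":-1},{"translation":[0,-8,2],"twist":[0.004,0,0],"grip":-1},{"translation":[0,-8,2],"twist":[0.004,0,0],"grip":-1},{"translation":[0,-8,2],"twist":[0.004,0,0],"grip":-1},{"translation":[0,-8,2],"twist":[0.004,0,0],"grip":-1},{"translation":[0,-8,2],"twist":[0.004,0,0],"grip":-1},{"translation":[0,-8,2],"twist":[0.004,0,0],"grip":-1}]'; python3 -c "
from h import *
go(.4365,-.1495,.112,91.4)"
```

```text
t: 15.3
tool_pos: [0.5232, -0.149, 0.1117]
orientation: [2.188, 2.239, 0.005]
force: [-0.5, 2.4, 12.7]
opening: 0.0276
t 15.3 pos [ 0.5232 -0.149   0.1117] yaw 91.32 tool z [ 0.0106 -0.0057 -0.9999] F [-0.5  2.4 12.7] open 0.0276
final-frame shift [  1.6 -86.7  -0.3] cur-frame shift [  1.5 -86.7  -1.2] twist [ 0.0105  0.0059 -0.0014]
```

```bash
python3 -m pendant '[{"translation":[0.5,-10,2],"twist":[0.008,0.003,0],"grip":-1},{"translation":[0.5,-10,2],"twist":[0.005,0.002,0],"grip":-1},{"translation":[0.5,-10,2],"twist":[0.005,0,0],"grip":-1},{"translation":[0,-10,2],"twist":[0.005,0,0],"grip":-1},{"translation":[0,-10,2],"twist":[0.005,0,0],"grip":-1},{"translation":[0,-10,2],"twist":[0.005,0,0],"grip":-1},{"translation":[0,-10,2],"twist":[0.005,0,0],"grip":-1},{"translation":[0,-10,2],"twist":[0.005,0,0],"grip":-1},{"translation":[0,-8,2],"twist":[0.005,0,0],"grip":-1},{"translation":[0,-4,2],"twist":[0.005,0,0],"grip":-1}]'; python3 -c "
from h import *
go(.4465,-.1495,.212,91.4)"
```

```text
t: 16.3
tool_pos: [0.447, -0.1503, 0.1117]
orientation: [2.195, 2.243, -0.006]
force: [0.5, 3.7, 12.4]
opening: 0.0279
t 16.3 pos [ 0.447  -0.1503  0.1117] yaw 91.24 tool z [-2.0e-04 -5.3e-03 -1.0e+00] F [ 0.5  3.7 12.4] open 0.0279
final-frame shift [   0.8   -0.5 -100.3] cur-frame shift [   0.3   -0.5 -100.3] twist [-0.0003  0.0053 -0.0028]
```

Lift, then move the roller away and check the strips.

```bash
python3 -m pendant '[{"translation":[0,0,-3],"twist":[0,0.005,0],"grip":-1},{"translation":[0,0,-10],"twist":[0,0,0],"grip":-1},{"translation":[0,0,-20],"twist":[0,0,0],"grip":-1},{"translation":[0,0,-20],"twist":[0,0,0],"grip":-1},{"translation":[0,0,-20],"twist":[0,0,0],"grip":-1},{"translation":[0,0,-20],"twist":[0,0,0],"grip":-1},{"translation":[5,5,-7],"twist":[0,0,0.08],"grip":-1},{"translation":[30,10,0],"twist":[0,0,0.08],"grip":-1},{"translation":[40,10,0],"twist":[0,0,0.08],"grip":-1},{"translation":[35,10,0],"twist":[0,0,0.08],"grip":-1}]'
python3 - <<'E'
from h import *
go(.5434,.1783,.205,71.73)
snap('top','t2'); snap('wrist','w2')
p,d,P=cloud('top0'); q,d2,P2=cloud('t2')
a=np.radians(1.35); A=np.array([[np.cos(a),np.sin(a)],[-np.sin(a),np.cos(a)]])
for nm,D,X in(('before',d,P),('after',d2,P2)):
    L=(X[...,:2]-[.5145,-.1476])@A.T; Z=X[...,2]; ok=(D>0)&(Z<.06)&(Z>.02)
    print(nm,[round(float(np.median(Z[ok&(abs(L[...,0]-x)<.008)&(abs(L[...,1])<.024)]))*1000,1) if (ok&(abs(L[...,0]-x)<.008)&(abs(L[...,1])<.024)).sum()>5 else None for x in np.arange(-.072,.08,.024)],'rim',np.median(Z[ok&(abs(abs(L[...,1])-.039)<.004)&(abs(L[...,0])<.09)])*1000)
E
```

```text
t: 17.3
tool_pos: [0.4913, -0.0455, 0.2097]
orientation: [-2.534, -1.836, 0.019]
force: [-0.2, 0.0, -3.0]
opening: 0.0276
t 17.3 pos [ 0.4913 -0.0455  0.2097] yaw 71.85 tool z [-0.0172  0.003  -0.9998] F [-0.2  0.  -3. ] open 0.0276
final-frame shift [228.8 -20.7   4.7] cur-frame shift [228.9 -20.1   4.5] twist [-0.0173  0.0025  0.002 ]
before [38.4, 36.9, 37.6, 38.1, 37.1, 37.4, 37.6] rim 33.49705451595209
after [33.2, 33.5, 33.2, 33.0, 33.9, None, None] rim 33.057261434914494
```

View pics/t2.png

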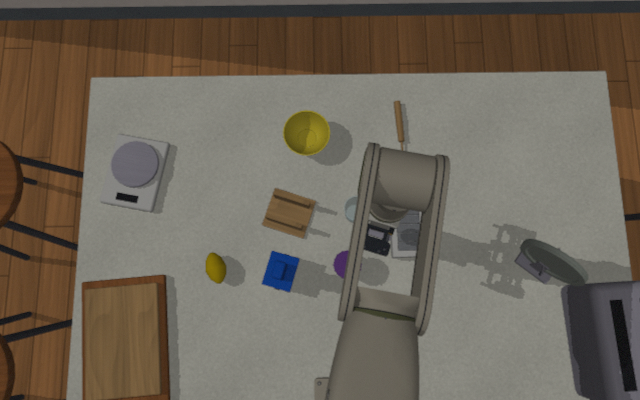

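Strips 1–5 read flush with the rims, and 6–7 are hidden by the arm at (400,200) in this view. I re-check those from above the rest, which stands free at (290,213).

```bash
python3 -m pendant '[{"translation":[30,-3,0],"twist":[-0.017,0.002,0.002],"grip":-1},{"translation":[42,-5,0],"twist":[0,0,0],"grip":-1},{"translation":[42,-5,0],"twist":[0,0,0],"grip":-1},{"translation":[42,-5,0],"twist":[0,0,0],"grip":-1},{"translation":[35,-3,0],"twist":[0,0,0],"grip":-1},{"translation":[20,0,0],"twist":[0,0,0],"grip":-1},{"translation":[7,0,0],"twist":[0,0,0],"grip":-1},{"translation":[0,0,0],"twist":[0,0,0],"grip":-1},{"translation":[0,0,0],"twist":[0,0,0],"grip":-1},{"translation":[0,0,0],"twist":[0,0,0],"grip":-1}]'
python3 - <<'E'
from h import *
go(.5434,.1783,.16,71.73)
snap('top','t3'); snap('wrist','w3'); snap('scene','s3')
a=np.radians(1.35); A=np.array([[np.cos(a),np.sin(a)],[-np.sin(a),np.cos(a)]])
q,D,X=cloud('t3')
L=(X[...,:2]-[.5145,-.1476])@A.T; Z=X[...,2]; ok=(D>0)&(Z<.06)&(Z>.02)
for x in np.arange(-.072,.08,.024):
    v=Z[ok&(abs(L[...,0]-x)<.008)&(abs(L[...,1])<.024)]; print(len(v),(np.median(v)*1000).round(1) if len(v) else None)
print('rim',np.median(Z[ok&(abs(abs(L[...,1])-.039)<.004)&(abs(L[...,0])<.09)])*1000)
# held roller: handle/hood seen by wrist cam
q,D,X=cloud('w3'); w=X[(D>0)]; s=robot.read_state()['tool_pos']
m=(abs(w[:,2]-s[2]+.018)<.006)&(np.linalg.norm(w[:,:2]-s[:2],axis=1)<.08); print('hood pts',m.sum(), cv2.minAreaRect((w[m][:,:2]*1000).astype(np.float32)) if m.sum()>5 else '', w[m][:,2].std() if m.any() else '')
cv2.imwrite('pics/v3.png',np.vstack([cv2.imread('pics/w3.png')[:250],cv2.resize(cv2.imread('pics/s3.png')[140:290,240:496],(640,350))]))
E
```

```text
t: 18.4
tool_pos: [0.536, 0.1728, 0.2022]
orientation: [-2.536, -1.847, 0.026]
force: [0.4, -0.3, -3.4]
opening: 0.0278
t 18.4 pos [0.536  0.1728 0.2022] yaw 72.15 tool z [-0.0159 -0.0066 -0.9999] F [ 0.4 -0.3 -3.4] open 0.0278
final-frame shift [ 7.6  5.3 42.2] cur-frame shift [ 8.   5.9 42. ] twist [-0.0131  0.0112  0.0072]
105 32.7
110 33.5
107 33.2
100 33.4
104 33.0
103 33.5
101 33.5
rim 33.39165019663515
hood pts 9416 ((541.3699951171875, 188.75274658203125), (56.12777328491211, 76.29186248779297), 71.90727233886719) 0.0009758427576491605
```

View pics/v3.png

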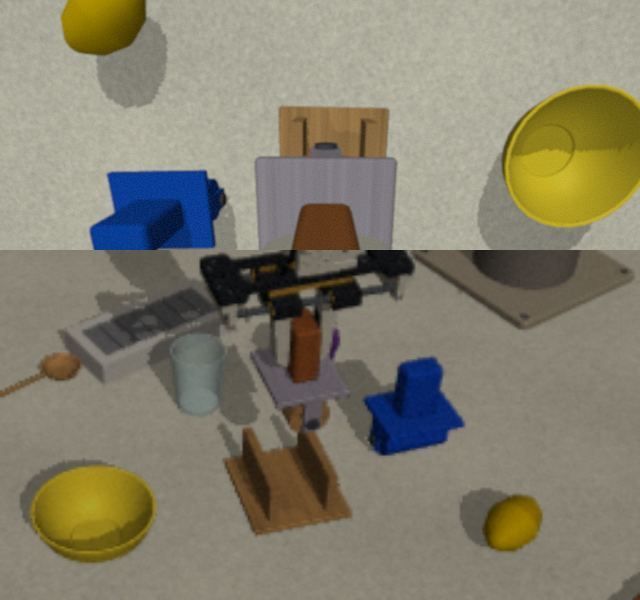

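All seven strips read 32.7–33.5 mm against a rim at 33.4 mm, so they are flush. The roller hangs square over the rest at (290,490). I fine-align before lowering.

```bash
python3 -m pendant '[{"translation":[8,5,0],"twist":[-0.013,0.011,0.007],"grip":-1},{"translation":[0,0,10],"twist":[0,0,0],"grip":-1},{"translation":[0,0,15],"twist":[0,0,0],"grip":-1},{"translation":[0,0,8],"twist":[0,0,0],"grip":-1},{"translation":[0,0,2],"twist":[0,0,0],"grip":-1},{"translation":[0,0,0],"twist":[0,0,0],"grip":-1},{"translation":[0,0,0],"twist":[0,0,0],"grip":-1},{"translation":[0,0,0],"twist":[0,0,0],"grip":-1},{"translation":[0,0,0],"twist":[0,0,0],"grip":-1},{"translation":[0,0,0],"twist":[0,0,0],"grip":-1}]'; python3 -c "
from h import *
go(.5434,.1783,.09,71.73)"
```

```text
t: 19.55
tool_pos: [0.5438, 0.1784, 0.164]
orientation: [2.548, 1.837, 0.002]
force: [0.6, -0.0, -3.7]
opening: 0.0282
t 19.55 pos [0.5438 0.1784 0.164 ] yaw 71.6 tool z [ 1.5e-03  6.0e-04 -1.0e+00] F [ 0.6 -0.  -3.7] open 0.0282
final-frame shift [-0.3 -0.4 74. ] cur-frame shift [-0.3 -0.5 74. ] twist [ 0.0013 -0.001  -0.0023]
```

```bash
python3 -m pendant '[{"translation":[0,-0.5,6],"twist":[0,0,0],"grip":-1},{"translation":[0,0,8],"twist":[0,0,0],"grip":-1},{"translation":[0,0,8],"twist":[0,0,0],"grip":-1},{"translation":[0,0,8],"twist":[0,0,0],"grip":-1},{"translation":[0,0,8],"twist":[0,0,0],"grip":-1},{"translation":[0,0,8],"twist":[0,0,0],"grip":-1},{"translation":[0,0,7],"twist":[0,0,0],"grip":-1},{"translation":[0,0,4],"twist":[0,0,0],"grip":-1},{"translation":[0,0,1],"twist":[0,0,0],"grip":-1},{"translation":[0,0,0],"twist":[0,0,0],"grip":-1}]'; python3 -c "
from h import *
go(.5434,.1783,.09,71.73)"
```

```text
t: 20.55
tool_pos: [0.5427, 0.1785, 0.0997]
orientation: [-2.548, -1.838, -0.0]
force: [-0.4, 0.0, -4.1]
opening: 0.0278
t 20.55 pos [0.5427 0.1785 0.0997] yaw 71.6 tool z [-0.e+00  2.e-04 -1.e+00] F [-0.4  0.  -4.1] open 0.0278
final-frame shift [0.1 0.7 9.7] cur-frame shift [0.1 0.7 9.7] twist [-0.0001 -0.0002 -0.0023]
```

```bash
python3 -m pendant '[{"translation":[0,0.5,2],"twist":[0,0,-0.002],"grip":-1},{"translation":[0,0,2],"twist":[0,0,0],"grip":-1},{"translation":[0,0,2],"twist":[0,0,0],"grip":-1},{"translation":[0,0,1],"twist":[0,0,0],"grip":-1},{"translation":[0,0,1],"twist":[0,0,0],"grip":-1},{"translation":[0,0,0.5],"twist":[0,0,0],"grip":-1},{"translation":[0,0,0.5],"twist":[0,0,0],"grip":-1},{"translation":[0,0,0.5],"twist":[0,0,0],"grip":-1},{"translation":[0,0,0.3],"twist":[0,0,0],"grip":-1},{"translation":[0,0,0],"twist":[0,0,0],"grip":-1}]'; python3 -c "
from h import *
go(.5434,.1783,.09,71.73)"
```

```text
t: 21.55
tool_pos: [0.5445, 0.1786, 0.0908]
orientation: [2.545, 1.84, 0.004]
force: [0.5, -0.5, -3.5]
opening: 0.0278
t 21.55 pos [0.5445 0.1786 0.0908] yaw 71.73 tool z [ 2.8e-03  9.0e-04 -1.0e+00] F [ 0.5 -0.5 -3.5] open 0.0278
final-frame shift [-0.6 -0.9  0.8] cur-frame shift [-0.6 -0.9  0.8] twist [ 0.0024 -0.0017 -0.0001]
```

```bash
python3 -m pendant '[{"translation":[0,-0.5,0.4],"twist":[0,0,0],"grip":-1},{"translation":[0,0,0.4],"twist":[0,0,0],"grip":-1},{"translation":[0,0,0.4],"twist":[0,0,0],"grip":-1},{"translation":[0,0,0.4],"twist":[0,0,0],"grip":-1},{"translation":[0,0,0.4],"twist":[0,0,0],"grip":-1},{"translation":[0,0,0.4],"twist":[0,0,0],"grip":-1},{"translation":[0,0,0],"twist":[0,0,0],"grip":-1},{"translation":[0,0,0],"twist":[0,0,0],"grip":-1},{"translation":[0,0,0],"twist":[0,0,0],"grip":-1},{"translation":[0,0,0],"twist":[0,0,0],"grip":-1}]'; python3 -c "
from h import *
go(.5434,.1783,.09,71.73)"
```

```text
t: 22.55
tool_pos: [0.5441, 0.1788, 0.0899]
orientation: [2.545, 1.84, 0.005]
force: [-2.3, -1.2, 0.5]
opening: 0.0281
t 22.55 pos [0.5441 0.1788 0.0899] yaw 71.73 tool z [ 3.2e-03  9.0e-04 -1.0e+00] F [-2.3 -1.2  0.5] open 0.0281
final-frame shift [-0.7 -0.5 -0.1] cur-frame shift [-0.7 -0.5 -0.1] twist [ 0.0027 -0.0019 -0.    ]
```

It is seated: the force is about zero at the original height. Release, then rise.

```bash
O='1'; python3 -m pendant '[{"translation":[0,0,0],"twist":[0,0,0],"grip":0},{"translation":[0,0,0],"twist":[0,0,0],"grip":0.3},{"translation":[0,0,0],"twist":[0,0,0],"grip":0.6},{"translation":[0,0,0],"twist":[0,0,0],"grip":1},{"translation":[0,0,0],"twist":[0,0,0],"grip":1},{"translation":[0,0,0],"twist":[0,0,0],"grip":1},{"translation":[0,0,0],"twist":[0,0,0],"grip":1},{"translation":[0,0,0],"twist":[0,0,0],"grip":1},{"translation":[0,0,0],"twist":[0,0,0],"grip":1},{"translation":[0,0,0],"twist":[0,0,0],"grip":1}]' | tail -2 && python3 -m pendant '[{"translation":[0,0,-5],"twist":[0,0,0],"grip":1},{"translation":[0,0,-15],"twist":[0,0,0],"grip":1},{"translation":[0,0,-25],"twist":[0,0,0],"grip":1},{"translation":[0,0,-25],"twist":[0,0,0],"grip":1},{"translation":[0,0,-25],"twist":[0,0,0],"grip":1},{"translation":[0,0,-25],"twist":[0,0,0],"grip":1},{"translation":[-30,0,-10],"twist":[0,0,0],"grip":1},{"translation":[-40,0,0],"twist":[0,0,0],"grip":1},{"translation":[-40,0,0],"twist":[0,0,0],"grip":1},{"translation":[-40,0,0],"twist":[0,0,0],"grip":1}]' && python3 -m pendant '[{"translation":[-40,0,0],"twist":[0,0,0],"grip":1},{"translation":[-40,0,0],"twist":[0,0,0],"grip":1},{"translation":[-40,0,0],"twist":[0,0,0],"grip":1},{"translation":[-40,0,0],"twist":[0,0,0],"grip":1},{"translation":[-40,0,0],"twist":[0,0,0],"grip":1},{"translation":[-40,0,0],"twist":[0,0,0],"grip":1},{"translation":[-20,0,0],"twist":[0,0,0],"grip":1},{"translation":[0,0,0],"twist":[0,0,0],"grip":1},{"translation":[0,0,0],"twist":[0,0,0],"grip":1},{"translation":[0,0,0],"twist":[0,0,0],"grip":1}]'
python3 - <<'E'
from h import *
snap('top','t4'); snap('scene','s4')
p,d,P=cloud('t4'); Z=P[...,2]; p0,d0,P0=cloud('top0')
def rep(n,lo,hi,u0,u1,v0,v1):
    for nm,D,X in(('0',d0,P0),('4',d,P)):
        w=np.zeros((400,640),bool); w[v0:v1,u0:u1]=1; q=X[w&(D>0)&(X[...,2]>lo)&(X[...,2]<hi)]
        r=cv2.minAreaRect((q[:,:2]*1000).astype(np.float32)); print(n,nm,len(q),np.round(r[0],1),np.round(r[1],1),round(r[2],1),np.median(q[:,2]).round(4))
rep('htop',.137,.15,255,325,180,245); rep('hood',.067,.077,255,325,180,245)
for n,a in(('bowl',(275,340,100,165)),('glass',(340,372,190,228)),('pot',(328,366,245,284)),('blue',(258,304,246,296)),('lemon',(200,232,246,290))): rep(n,.03,.2,*a)
cv2.imwrite('pics/v4.png',np.vstack([cv2.imread('pics/t4.png')[80:320,140:540],cv2.imread('pics/s4.png')[110:310,150:550]]))
E
```

```text
force: [-0.5, -0.2, -0.2]
opening: 0.0925
t: 24.55
tool_pos: [0.4989, 0.0368, 0.2377]
orientation: [2.533, 1.845, 0.026]
force: [0.1, -0.4, 0.6]
opening: 0.0929
t: 25.55
tool_pos: [0.415, -0.224, 0.2511]
orientation: [2.523, 1.83, 0.039]
force: [0.3, 0.5, -0.5]
opening: 0.093
htop 0 178 [540.5 177.1] [43.8 27.5] 71.8 0.141
htop 4 170 [541.8 177.3] [43.3 27.3] 70.4 0.141
hood 0 669 [539.6 173.9] [97.6 76.7] 70.8 0.0716
hood 4 676 [540.5 173.1] [99.9 76.6] 71.7 0.0715
bowl 0 611 [752.4 121.4] [128.2 127.9] 55.3 0.0468
bowl 4 616 [752.4 122.1] [127. 128.] 23.9 0.0473
glass 0 276 [535.8  -6.7] [64.1 64.3] 27.5 0.0743
glass 4 275 [536.2  -6.7] [64.1 63.9] 71.0 0.0743
pot 0 623 [392.6  18.9] [72.  72.1] 36.0 0.0677
pot 4 624 [392.6  18.8] [72.9 70.8] 32.1 0.0673
blue 0 1030 [377.3 191.8] [76.6 92.1] 73.6 0.0607
blue 4 1031 [377.7 192. ] [76.7 91.2] 73.1 0.0606
lemon 0 473 [390.4 364.7] [79.4 50.1] 1.6 0.0464
lemon 4 470 [390.6 364.3] [80.2 50. ] 3.5 0.046
```

View pics/v4.png

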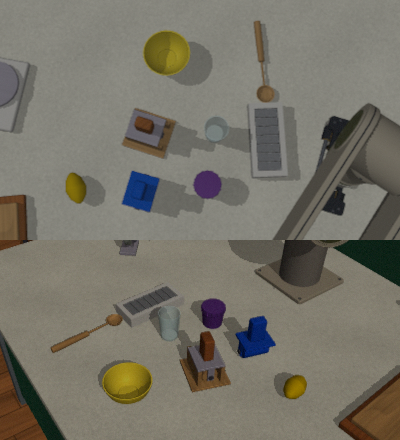

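The final view shows the roller upright in its rest at (148,128), the tray lids flat at (268,140), everything else in place and the gripper clear.

```bash
python3 -c "
from plant import robot
robot.close_job()"
```

```text
the job is handed in; nothing more can be done
```

I took the roller out of its rest by its handle and rolled it along the tray, one full pass forward and one back. I then set it back in its rest and handed the job in at about 25.6 s of the 61 s allowed.

- **Pressure:** the readings taken between moves put the press at about 16–24 N on the tray, well under its 60 N limit. Force during the moves was not recorded.
- **Strips:** from the top camera's depth, all seven strips read 32.7–33.5 mm against a rim at 33.4 mm. They had read about 37–38 mm before.
- **Roller:** it is upright in its rest, within about 1.5 mm and 1.5° of where it started. Its top is at the same height and the hood lies flat on the rails.
- **Other things:** the bowl, glass, snack pot, blue decoy and lemon were re-measured and had not moved beyond 1 mm of measuring noise. I checked the spoon by eye only. The gripper ended open and clear of everything.

**Disagreements:** the top and wrist cameras differed by about 3 mm in x. I used the wrist readings, and the later contacts agreed with them. While first pressing on strip 1 the roller drifted about 8 mm forward; I rolled it back over that strip before the forward pass.

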